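# Turn the raw clay jar to the scanner

## Robot

A 6-joint arm with a two-finger parallel gripper is mounted at the origin on the work surface. World frame = base frame: x ahead of the robot, y to its left, z up, the work surface at z = 0. Lengths are in m, angles in degrees, forces in N, time in s.
With the tool pointing down it reaches from about 0.35 to 0.875 m from the base axis. Payload 4.2 kg.
Tool frame: the origin (TCP) lies at the very end of the fingers, on their centre line; the grasp point (between the pads) lies 19 mm behind it; z points along the fingers, y is the line along which they close (so a half turn about z gives the same grasp; the last joint's range is limited). The gripper opens to 87 mm and grips with 3 to 60 N. Pads are 19 mm wide; open, the fingers measure 117 mm over their backs; the gripper's body (75 mm by 190 mm) begins 51 mm behind the grasp point.
Start: joints at [82.025, 22.042, 0.453, 0, -68.411, -14.817], TCP at [0.242, 0.576, 0.223] pointing down, gripper open.
Joint ranges: [-179.83, 179.83], [-69.29, 118.12], [-61.27, 80.66], [-181.25, 117.63], [-171.15, -9.14], [-177.46, 177.46]. Speed limits (degrees/s): [159.86, 159.86, 180, 180, 180, 180].

## Interface

Orientations are given as a 3x3 rotation matrix whose columns are the frame's x, y, z axes.
In Python, from station import r gives the robot as it stands.
- The arm moves only by the tool jog_arm, never from a script. Its argument "plan" is text: rows parted by semicolons, each of 7 numbers parted by spaces: the shift along the tool's x, y, z normalised to -1 to 1, where 1 is 0.025 m, then the turn, a rotation vector about the tool's x, y, z normalised to -1 to 1, where 1 is 8 degrees, then the closure, from -1 (fully open) to 1 (shut). A call has exactly 10 rows; each row shifts and turns the commanded pose from where the row before left it, along the tool's axes as they then stand; what a row does not reach is not made up. A row lasts 1/10 s, in which the tool goes at most 50 mm and 8.59 degrees, less where a joint would pass 70% of its speed; a pose out of reach is approached as far as the arm can. A call with a number of a shift or a turn outside -1 to 1 is refused whole. A call with a gripper value outside its range is refused whole. The fingers move at their own pace and stop on an object; the grip force is fixed at half the most. Time passes only in rows, so rows that do not move let the fingers close, or fill a call up. It gives the time, the measured TCP pose, the force, the opening and the grip force at its end, in the units of the state.
- r.sense(): the state, without advancing time (a new reading comes with each control period).
- r.capture(name): name is "scene" or "side" or "wrist"; returns (picture, depth): 480x640x3 uint8, red, green, blue; 480x640 float32, m along the optical axis (not along the pixel's ray), 0 where there is no reading.
- r.get_calibration(name): a dict with "mtx" (3x3 intrinsics, pixels), "distortion" ([k1, k2, p1, p2, k3] as OpenCV has them; the pictures are not rectified), "extrinsics" (4x4, takes a point from camera to world coordinates). Camera axes: x right, y up, looking along -z (the intrinsics and any distortion apply to the point x, -y, -z); pixel columns grow to the right and rows downward; lengths in m; the calibration is good to about 2 mm. A picture is of the moment at which its call begins: read the wrist's pose just before it. get_calibration takes no time and is no camera call; for the wrist camera it gives the pose at the moment of the call.
- r.finish_job(): hands the job in; it is judged then, once.
The state is a dict: "time_s": time; "joints": joint angles; "joint_velocities": joint speeds; "effort": joint torques, N m; "tcp_pos": TCP position; "ee_rot": TCP orientation; "wrist_force": force on the tool from outside, world axes, zero at the start; "moment": the same for the moment, N m; "gripper_width": opening from 0.0 (shut) to 1.0 (fully open); "gripper_force": force on a finger pad.
Only numpy, scipy, OpenCV 4.12 (cv2) and the standard library are available. Lean on these libraries where they do the work, as an engineer would, in place of code of your own. Each camera call takes 0.05 s, during which the arm holds its last target. There are 200 camera calls.

## Task

The raw clay jar on the turntable is about to be scanned: pick out the clay figure that stands in the scanner's view and set it down gently, upright, in the middle of the empty round tile on the wooden board, and turn the jar so that its raised plaque faces the scanner squarely. The jar is still soft, so never touch it: move the turntable round by its pegs, keeping the jar upright in the middle of the wheel. Leave the bottle and the other two figures where they stand, and let go of everything at the end.

Things in the scene. Friction and masses are not known exactly. Their poses are not given: they have to be found in the camera images.
- wheel (a joint): angle of the turntable's wheel about its upright axis, counter-clockwise from above, no end stops, light friction, stays where it is left. The wheel is an aluminium disc of 210 mm diameter whose top is 63 mm above the table; it carries three upright steel pegs
- wheel_top (a point): centre of the wheel's top face, on the turning axis, 63 mm above the table
- peg0 (a point): centre of the top end of one peg. Pegs are 14 mm in diameter and stand 55 mm above the wheel's top (118 mm above the table), 90 mm from the axis, 120 degrees apart
- peg1 (a point): top end of the second peg
- peg2 (a point): top end of the third peg
- jar: unglazed brown clay jar, cylinder of 76 mm diameter, 90 mm tall, standing loose on the middle of the wheel; origin at the centre of its underside, z up, x points out through its one raised plaque. The plaque, of the same clay, is 42 mm wide and 66 mm tall and reaches to 53 mm from the jar's axis
- jar_mark (a point): middle of the outer face of the jar's plaque, 49 mm from the jar's axis
- scanner: fixed grey scanner block 90 mm deep (x), 130 mm wide (y), 160 mm tall with a black window and three lenses on its front; origin at the centre of its underside; its front looks along its own -x, straight at the wheel's axis, which lies 260 mm from the origin
- scanner_lens (a point): middle lens on the scanner's front, 105 mm above the table
- figure: white clay figure that stands on the table between turntable and scanner: 130 mm tall, round foot of 52 mm diameter, straight round trunk of 38 mm diameter from 55 to 90 mm above its foot, round head of 32 mm; about 0.2 kg; origin at the centre of its underside, z up
- tile: fixed round white tile, 76 mm in diameter, 6 mm thick, lying on the board, empty; origin at the centre of its underside, its top 6 mm above that (24 mm above the table)
- board: fixed wooden board 270 mm (x) by 110 mm (y), 18 mm thick; origin at the centre of its underside. On it, in a row along its x, 85 mm apart, stand the tile and the two other figures, in any order
- neighbour_a: other white figure on the board, 115 mm tall, at most 50 mm in diameter, loose; leave alone
- neighbour_b: other white figure on the board, 110 mm tall, at most 50 mm in diameter, loose; leave alone
- bronze: fixed black plinth 85 by 85 mm, 140 mm tall, with a metal sculpture of 60 mm diameter on it up to 310 mm above the table; origin at the centre of its underside; an obstacle beside the turntable
- bottle: loose white bottle, 56 mm in diameter, 165 mm tall, beyond the turntable; origin at the centre of its underside; leave alone
Mind the look-alikes: they are no part of the job. What is shaped like the figure but purple or red is not meant. Leave any turquoise look-alike of the part that bears wheel alone.

How it is judged (in metres and radians):
At the end, for the whole second after the job is handed in: The jar's plaque points at the scanner within about 10 degrees; the jar stands upright and still on the wheel within 15 mm of its middle; the figure stands upright and still on the tile, within 20 mm of its middle (angle between the x axis of jar and the x axis of scanner, either way round below 0.17 rad and horizontal distance between jar_mark and scanner_lens below 0.185 m and horizontal distance between jar and wheel_top below 0.015 m and angle between each of jar, figure's own z axis and vertical below 0.08 rad and height (world z) of jar above 0.058 m and linear speed of each of jar, figure below 0.02 m/s and angular speed of jar below 0.1 rad/s and horizontal distance between figure and tile below 0.02 m and height (world z) of figure between 0.019 and 0.03 m); the robot touches nothing.
It fails at once if the robot touches the jar (contact force between jar and the fingers above 0.5 N or contact force between jar and the arm above 0.5 N).
It fails at once if the jar tips over or leaves the wheel (angle between jar's own z axis and vertical above 0.3 rad or horizontal distance between jar and wheel_top above 0.04 m).
It fails at once if the figure is banged down or thrown over (contact force between figure and tile above 40 N or contact force between figure and board above 40 N or angle between figure's own z axis and vertical above 0.8 rad).
It fails at once if the bottle or one of the other two figures is moved by more than 20 mm (distance of any of bottle, neighbour_a, neighbour_b from where it was at the start of the episode above 0.02 m).
It also fails if it takes over 72 s, if anything falls off the work surface, if the arm or the gripper's body presses on something with over 40 N, if the wrist force passes 120 N, or if a joint passes its speed limit or range.

## Working session

There is one attempt and no reset: what is moved stays moved. The work goes in short steps, Python scripts to look and compute and a tool call to move; the robot and the scene stay as the last step left them, time stands still between calls to the robot, and variables do not carry over. Pictures are saved under pics/ and viewed, at most 10 in all, crops included, and the job is handed in when it is done.

Besides the shell and the picture viewer there is one more tool, called after "Emit:" as name(argument=value, ...) on one line, values as JSON. jog_arm: Moves the arm, as the interface text tells. Scaled input: -1 to 1 covers 0.025 m each way for a shift and 8 degrees each way for a turn. Its arguments: {"type":"object","properties":{"plan":{"type":"string"}},"required":["plan"]}

```bash
mkdir -p pics; ls
cat > h.py <<'E'
import numpy as np, cv2
from station import r
def snap(n):
    c=r.get_calibration(n); p,d=r.capture(n); return p,d,c
def cloud(d,c):
    K=np.array(c["mtx"]);D=np.array(c["distortion"],float);T=np.array(c["extrinsics"])
    h,w=d.shape; v,u=np.mgrid[:h,:w]
    n=cv2.undistortPoints(np.stack([u,v],-1).reshape(-1,1,2).astype(float),K,D).reshape(h,w,2)
    P=np.stack([n[...,0]*d,-n[...,1]*d,-d],-1)
    return P@T[:3,:3].T+T[:3,3]
E
python3 - <<'E'
from h import *
for n in("scene","side"):
    p,d,c=snap(n); np.savez(f"{n}.npz",p=p,d=d,X=cloud(d,c))
    cv2.imwrite(f"pics/{n}0.png",p[...,::-1]); print(n,np.array(c["extrinsics"])[:3,3],(d>0).mean())
s=r.sense();print(s["time_s"],s["tcp_pos"],np.round(s["ee_rot"],3),s["gripper_width"])
E
```

```text
pics
scene [ 0.84481271 -0.49648892  1.05533069] 0.9959928385416666
side [ 0.15659165 -0.76390184  0.71542289] 0.996083984375
0.1 [0.24190462 0.57570087 0.22159521] [[ 0.922 -0.388 -0.001]
 [-0.388 -0.922 -0.002]
 [ 0.     0.002 -1.   ]] 1.0022168998120686
```

View pics/scene0.png

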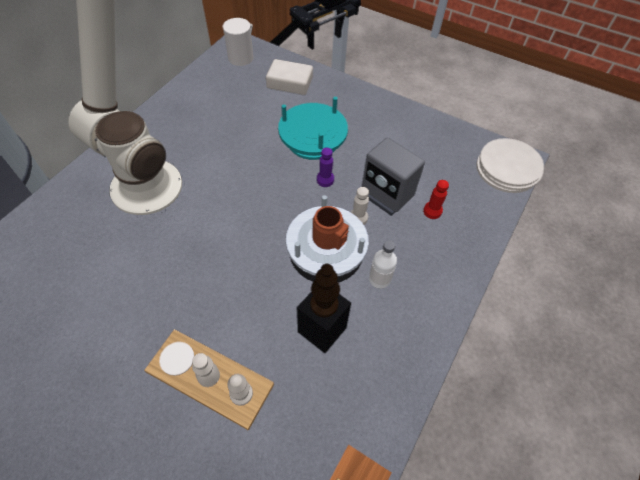

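View pics/side0.png

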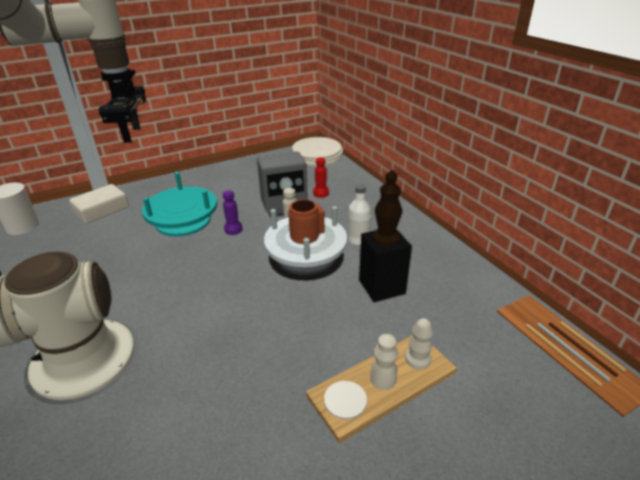

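The scene view shows the wheel at about (328,240), with the jar plaque at about (341,234). The figure is at (361,203), the scanner at (392,175), the bottle at (384,265), the bronze at (325,310), and the empty tile at (177,358). In the side view the pegs are at (274,218), (334,215) and (307,248). Next I'll measure these from depth.

```bash
cat >> h.py <<'E'
def circ(P):  # algebraic circle fit
    A=np.c_[2*P,np.ones(len(P))]; s=np.linalg.lstsq(A,(P**2).sum(1),rcond=None)[0]
    return s[:2],np.sqrt(s[2]+s[:2]@s[:2])
E
python3 - <<'E'
from h import *
for n in("scene","side"):
    z=np.load(f"{n}.npz");p,X=z["p"],z["X"];Z=X[...,2]
    hsv=cv2.cvtColor(p,cv2.COLOR_RGB2HSV)
    boxes={"scene":dict(wheel=(280,190,375,280),fig=(353,186,370,222),scan=(362,140,424,210),bottle=(368,240,400,290),bronze=(296,262,352,350),tile=(155,338,197,380),n1=(190,350,222,388),n2=(225,370,255,408),purple=(310,145,340,190),red=(420,175,452,222),turq=(270,90,355,160)),
     "side":dict(wheel=(262,195,350,275),fig=(282,186,297,216),scan=(255,150,312,215),bottle=(346,185,371,245),bronze=(358,170,412,300),tile=(322,378,370,420),n1=(370,332,400,390),n2=(405,316,435,370))}[n]
    g=lambda b:(slice(b[1],b[3]),slice(b[0],b[2]))
    for k,b in boxes.items():
        x=X[g(b)].reshape(-1,3); h=hsv[g(b)].reshape(-1,3)
        m=x[:,2]>.02
        if k=="tile": m=(h[:,1]<40)&(h[:,2]>150)
        if k=="wheel":
            m=abs(x[:,2]-.063)<.006; m&=h[:,1]<80
        q=x[m]; print(n,k,len(q),"min",q.min(0).round(3),"max",q.max(0).round(3),"med",np.median(q,0).round(3))
        if k in("tile",):
            print("  minEnclosing",cv2.minEnclosingCircle(q[:,:2].astype(np.float32)))
        if k in("n1","n2","fig","bottle"):
            t=q[q[:,2]>q[:,2].max()-.012]; print("   top",t.mean(0).round(3),len(t))
        if k=="wheel":
            # outer rim
            (c,rr)=cv2.minEnclosingCircle(q[:,:2].astype(np.float32)); print("  enc",c,rr)
            pk=x[(x[:,2]>.108)&(x[:,2]<.125)&(h[:,1]<80)]; 
            print("  pegs",[ (a.round(3).tolist()) for a in pk][:40])
            jr=x[(h[:,1]>110)]; jt=jr[jr[:,2]>.14]; print("  jar",len(jt),cv2.minEnclosingCircle(jt[:,:2].astype(np.float32)))
            w=jr[(jr[:,2]>.08)&(jr[:,2]<.165)]
            np.save(f"jar_{n}.npy",w)
for n in("scene","side"):
    p=np.load(f"{n}.npz")["p"]; b=(250,130,430,310) if n=="scene" else (230,130,400,290)
    cv2.imwrite(f"pics/{n}_c.png",cv2.resize(p[b[1]:b[3],b[0]:b[2],::-1],None,fx=3.3,fy=3.3,interpolation=cv2.INTER_CUBIC))
E
```

```text
scene wheel 2946 min [ 0.441 -0.02   0.057] max [0.698 0.226 0.069] med [0.561 0.061 0.063]
  enc (0.5717292428016663, 0.09519542753696442) 0.13152369856834412
  pegs [[0.556, 0.219, 0.123], [0.559, 0.221, 0.123], [0.561, 0.221, 0.124], [0.571, 0.229, 0.122], [0.578, 0.232, 0.124], [0.58, 0.234, 0.123], [0.555, 0.216, 0.121], [0.558, 0.215, 0.124], [0.561, 0.217, 0.124], [0.562, 0.22, 0.122], [0.576, 0.226, 0.125], [0.578, 0.228, 0.124], [0.58, 0.23, 0.123], [0.557, 0.214, 0.12], [0.559, 0.216, 0.12], [0.561, 0.215, 0.122], [0.564, 0.216, 0.123], [0.568, 0.219, 0.123], [0.58, 0.224, 0.125], [0.581, 0.228, 0.121], [0.557, 0.213, 0.118], [0.561, 0.212, 0.121], [0.563, 0.212, 0.123], [0.565, 0.215, 0.121], [0.568, 0.213, 0.124], [0.57, 0.216, 0.123], [0.572, 0.217, 0.124], [0.579, 0.22, 0.125], [0.581, 0.221, 0.124], [0.582, 0.227, 0.119], [0.557, 0.215, 0.112], [0.563, 0.208, 0.122], [0.564, 0.21, 0.121], [0.567, 0.211, 0.121], [0.569, 0.213, 0.121], [0.571, 0.213, 0.122], [0.574, 0.214, 0.124], [0.576, 0.214, 0.125], [0.578, 0.217, 0.122], [0.582, 0.22, 0.122]]
  jar 834 ((0.685138046
[... 2490 characters left out ...]
2 ] max [0.829 0.651 0.715] med [0.57  0.297 0.123]
side bottle 1012 min [ 0.157 -0.764  0.02 ] max [0.728 0.101 0.715] med [0.692 0.066 0.1  ]
   top [ 0.157 -0.764  0.715] 5
side bronze 4556 min [ 0.157 -0.764  0.02 ] max [0.728 0.099 0.715] med [ 0.639 -0.13   0.129]
side tile 1197 min [ 0.157 -0.764  0.019] max [ 0.448 -0.312  0.715] med [ 0.411 -0.352  0.024]
  minEnclosing ((0.29129865765571594, -0.5394941568374634), 0.26183417439460754)
side n1 1225 min [ 0.157 -0.764  0.02 ] max [ 0.572 -0.284  0.715] med [ 0.488 -0.354  0.074]
   top [ 0.157 -0.764  0.715] 12
side n2 1064 min [ 0.157 -0.764  0.02 ] max [ 0.628 -0.289  0.715] med [ 0.571 -0.347  0.07 ]
   top [ 0.157 -0.764  0.715] 3
```

View pics/scene_c.png

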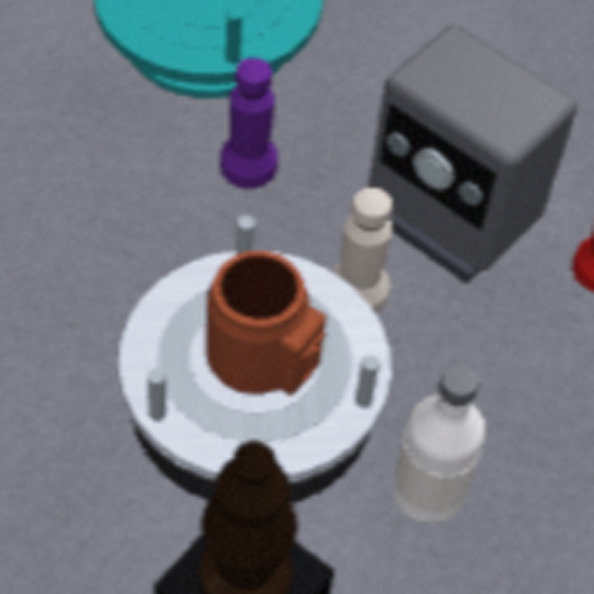

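Crop (3.3x, offset 250,130): peg tops are at full-image (324.5,197), (297.6,244) and (361.8,240). The plaque faces image-right at about (344,235), and the figure's head is at (362.7,192).

Run:
```python
from h import *
from scipy.optimize import least_squares
def rob(P,R):  # circle of known radius, robust
    f=lambda c:np.hypot(*(P-c).T)-R
    return least_squares(f,P.mean(0),loss="soft_l1",f_scale=.002).x
def ray(c,uv,z):
    T=np.array(c["extrinsics"]);n=cv2.undistortPoints(np.array([[uv]],float),np.array(c["mtx"]),np.array(c["distortion"],float))[0,0]
    d=T[:3,:3]@[n[0],-n[1],-1]; return (T[:3,3]+d*(z-T[2,3])/d[2])[:2]
from scipy.spatial import ConvexHull
for n in("scene","side"):
    z=np.load(f"{n}.npz");p,d,X=z["p"],z["d"],z["X"];hsv=cv2.cvtColor(p,cv2.COLOR_RGB2HSV)
    ok=d>0; H,S,V=[hsv[...,i] for i in range(3)]; x,y,Z=[X[...,i] for i in range(3)]
    m=ok&(abs(Z-.063)<.004)&(S<80)&(V>120)&(np.hypot(x-.555,y-.085)<.125)&(y-.085<.10)
    m=cv2.morphologyEx(m.astype(np.uint8),cv2.MORPH_OPEN,np.ones((3,3)))>0
    q=X[m][:,:2]; hp=q[ConvexHull(q).vertices]; wc=rob(hp,.105); print(n,"wheel",wc,len(hp))
    jm=ok&(np.hypot(x-wc[0],y-wc[1])<.075)&(S>110)&(Z>.07)&(Z<.16)
    J=X[jm]; t=J[J[:,2]>.148][:,:2]; print(" jar top enc",cv2.minEnclosingCircle(t.astype(np.float32)))
    jc=wc; rr=np.hypot(*(J[:,:2]-jc).T); a=np.degrees(np.arctan2(*(J[:,:2]-jc).T[::-1]))
    for lo,hi in((.043,.046),(.046,.05),(.05,.06)):
        k=(rr>lo)&(rr<hi); print("  plaque r",lo,k.sum(),np.percentile(a[k],[2,25,50,75,98]).round(0) if k.any() else"")
    k=(rr>.036)&(rr<.042);print("  body angles",np.histogram(a[k],np.arange(-180,181,20))[0], "body fit",rob(J[k][:,:2],.038))
    k=ok&(Z>.095)&(Z<.119)&(S<90)&(np.hypot(x-wc[0],y-wc[1])<.1)&(np.hypot(x-wc[0],y-wc[1])>.078)
    print(" peg angles",np.histogram(np.degrees(np.arctan2(y-wc[1],x-wc[0]))[k],np.arange(-180,181,10))[0])
    # figures: table things
    for nm,g,R,zl in(("fig",(.567,.212),.019,(.058,.088)),("bottle",(.705,.075),.028,(.03,.09)),("n1",(.50,-.348),.02,(.07,.11)),("n2",(.585,-.343),.02,(.07,.11))):
        k=ok&(np.hypot(x-g[0],y-g[1])<.035)&(Z>zl[0])&(Z<zl[1])&(S<80); q=X[k]
        print(" ",nm,rob(q[:,:2],R),k.sum())
    k=ok&(np.hypot(x-.413,y+.35)<.06)&(S<60)&(V>130)&(Z<.035); q=X[k][:,:2]; print("  tile",rob(q[ConvexHull(q).vertices],.038),q.min(0),q.max(0))
    k=ok&(np.hypot(x-.6,y-.3)<.11)&(Z>.155)&(Z<.166); q=X[k][:,:2]; print("  scanner top",cv2.minAreaRect((q*1000).astype(np.float32)),len(q))
    k=ok&(np.hypot(x-.65,y+.125)<.1)&(Z>.12)&(Z<.145); q=X[k][:,:2]; print("  bronze top",cv2.minAreaRect((q*1000).astype(np.float32)),len(q))
    k=ok&(abs(x-.5)<.2)&(abs(y+.35)<.1)&(abs(Z-.018)<.004)&(S>60); q=X[k][:,:2]; print("  board",cv2.minAreaRect((q*1000).astype(np.float32)),len(q))
    c=r.get_calibration(n)
    if n=="scene":
        for uv in((324.5,197.3),(297.6,243.9),(361.8,239.7)):
            P=ray(c,uv,.118); print("  peg",P,np.hypot(*(P-wc)),np.degrees(np.arctan2(*(P-wc)[::-1])))
        print(" head",ray(c,(362.7,191),.13))
```

```text
scene wheel [0.5468267  0.08474442] 39
 jar top enc ((0.5462071299552917, 0.08566796779632568), 0.034755393862724304)
  plaque r 0.043 34 [-30. -28. -19.   0.  20.]
  plaque r 0.046 106 [-28. -22. -12.  -3.  16.]
  plaque r 0.05 18 [-26. -10.  -4.   0.  17.]
  body angles [ 0  0 12 25 16  8  7 39 12 10  3  1  0  0  0  0  0  0] body fit [0.5480273  0.08597923]
 peg angles [ 0  0  0  0  0  0 36  8  0  0  0  0  0  0  0  0  0  0 43  1  0  0  0  0
  0  0  0  0  0  0 42  2  0  0  0  0]
  fig [0.57595027 0.19458698] 146
  bottle [0.70609828 0.0857483 ] 301
  n1 [ 0.49473368 -0.34009159] 188
  n2 [ 0.57864204 -0.33365225] 189
  tile [ 0.41186991 -0.36979092] [ 0.35337396 -0.40978913] [ 0.45042864 -0.29153724]
  scanner top ((601.2815551757812, 339.3388977050781), (92.20564270019531, 127.67219543457031), 78.78903198242188) 1240
  bronze top ((650.5752563476562, -110.44446563720703), (85.41866302490234, 86.36467742919922), 82.51472473144531) 841
  board ((496.77276611328125, -341.1813049316406), (270.6337585449219, 110.8073959350586), 4.034397602081299) 3714
  peg [0.49622797 0.15803424] 0.089
[... 529 characters left out ...]
241]
 peg angles [ 0  0  0  0  0  0 57  4  0  0  0  0  0  0  0  0  0  0 47  4  0  0  0  0
  0  0  0  0  0  0 44  3  0  0  0  0]
  fig [0.53603036 0.20590065] 53
  bottle [0.70559999 0.0845475 ] 395
  n1 [ 0.49832836 -0.34039116] 361
  n2 [ 0.58447103 -0.33345826] 353
  tile [ 0.41302292 -0.34864134] [ 0.3738289  -0.38647127] [ 0.47298646 -0.29281583]
  scanner top ((599.1364135742188, 335.03515625), (90.12649536132812, 123.77804565429688), 78.08084106445312) 573
  bronze top ((650.5686645507812, -111.04722595214844), (89.7612533569336, 86.15532684326172), 82.24845886230469) 814
  board ((497.26800537109375, -342.8707275390625), (272.3895568847656, 112.13876342773438), 4.179414749145508) 4380
```

Emit:
jog_arm(plan="0.8 0.35 -0.2 0 0 0 -1;0.8 0.35 -0.2 0 0 0 -1;0.8 0.35 -0.2 0 0 0 -1;0.8 0.35 -0.2 0 0 0 -1;0.8 0.35 -0.2 0 0 0 -1;0.8 0.35 0 0 0 0 -1;0.8 0.35 0 0 0 0 -1;0.8 0.35 0 0 0 0 -1;0.8 0.35 0 0 0 0 -1;0.8 0.35 0 0 0 0 -1")

```text
time_s: 1.1
tcp_pos: [0.3938, 0.4158, 0.2481]
ee_rot: [[0.921, -0.389, 0.0], [-0.389, -0.921, 0.0], [0.0, -0.0, -1.0]]
wrist_force: [0.2, 0.2, -0.3]
gripper_width: 0.999
gripper_force: 0.0
```

Emit:
jog_arm(plan="0 0 0 0 0 1 -1;0 0 0 0 0 1 -1;0 0 0 0 0 1 -1;0 0 0 0 0 1 -1;0 0 0 0 0 1 -1;0 0 0 0 0 1 -1;0 0 0 0 0 1 -1;0 0 0 0 0 1 -1;0 0 0 0 0 1 -1;0 0 0 0 0 0.9 -1")

```text
time_s: 2.1
tcp_pos: [0.3933, 0.4166, 0.2481]
ee_rot: [[-0.214, -0.977, 0.0], [-0.977, 0.214, 0.0], [-0.0, -0.0, -1.0]]
wrist_force: [-0.1, 0.6, -1.0]
gripper_width: 1.005
gripper_force: 0.0
```

```bash
cat >> h.py <<'E'
def goal(P,yaw):  # remaining shift (tool axes, units of 25mm) and turn about tool z (units of 8deg)
    s=r.sense();R=np.array(s["ee_rot"]);t=np.array(s["tcp_pos"])
    y=np.degrees(np.arctan2(R[1,1],R[0,1])); dy=(yaw-y+180)%360-180
    print("t",round(s["time_s"],2),"tcp",t.round(4),"yaw",y.round(2),"tilt",R[:2,2].round(4),"shift",(R.T@(np.array(P)-t)/.025).round(2),"turn",round(-dy/8,2),"w",round(s["gripper_width"],3),"gf",s["gripper_force"],"F",np.round(s["wrist_force"],1))
E
python3 - <<'E'
from h import *
goal((.57,.225,.26),168)
p,d,c=snap("wrist");T=np.array(c["extrinsics"]);print(T.round(3))
np.savez("w1.npz",p=p,d=d,X=cloud(d,c));cv2.imwrite("pics/w1.png",p[...,::-1])
E
```

```text
t 2.1 tcp [0.3933 0.4166 0.2481] yaw 167.62 tilt [0.0002 0.0003] shift [ 5.97 -8.55 -0.48] turn -0.05 w 1.005 gf 0.0 F [-0.1  0.6 -1. ]
[[-0.977 -0.207 -0.052  0.378]
 [ 0.214 -0.947 -0.238  0.351]
 [ 0.    -0.244  0.97   0.41 ]
 [ 0.     0.     0.     1.   ]]
```

View pics/w1.png

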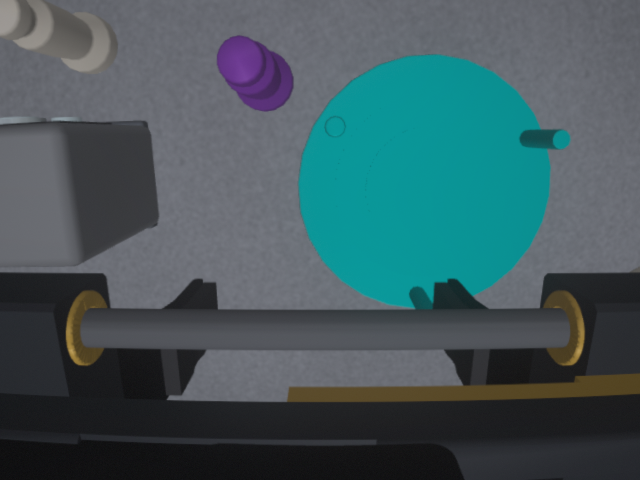

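The wrist camera looks ahead along tool +x. The figure is at the upper left (its foot near (90,40)), the purple one at (255,75), and the scanner on the left. I'll move closer and measure the figure.

Emit:
jog_arm(plan="0.2 -0.7 0 0 0 0 -1;0.2 -0.7 0 0 0 0 -1;0.2 -0.7 0 0 0 0 -1;0.2 -0.7 0 0 0 0 -1;0.2 -0.7 0 0 0 0 -1;0.2 -0.7 0 0 0 0 -1;0.2 -0.7 0 0 0 0 -1;0.2 -0.7 0 0 0 0 -1;0.2 -0.7 0 0 0 0 -1;0.2 -0.6 0 0 0 0 -1")

```text
time_s: 3.15
tcp_pos: [0.5522, 0.3321, 0.2476]
ee_rot: [[-0.208, -0.978, 0.0], [-0.978, 0.208, 0.0], [-0.0, -0.0, -1.0]]
wrist_force: [-0.1, -0.9, 0.2]
gripper_width: 1.005
gripper_force: 0.0
```

Run:
```python
from h import *
p,d,c=snap("wrist");X=cloud(d,c)
np.savez("w2.npz",p=p,d=d,X=X);cv2.imwrite("pics/w2.png",p[...,::-1])
x,y,Z=[X[...,i] for i in range(3)];S=cv2.cvtColor(p,cv2.COLOR_RGB2HSV)[...,1]
m=(d>0)&(np.hypot(x-.57,y-.222)<.045)&(S<90)
for lo,hi in((.01,.05),(.055,.088),(.1,.125),(.125,.14)):
    q=X[m&(Z>lo)&(Z<hi)]
    if len(q)>10: print(lo,len(q),q.min(0).round(4),q.max(0).round(4),cv2.minEnclosingCircle(q[:,:2].astype(np.float32)),"fit",circ(q[:,:2]))
goal((.57,.225,.25),168)
```

```text
0.01 883 [0.5412 0.1815 0.0103] [0.5928 0.249  0.0491] ((0.566832423210144, 0.21316570043563843), 0.03593067079782486) fit (array([0.56952718, 0.22159925]), np.float64(0.023272897672543723))
0.055 944 [0.5401 0.177  0.055 ] [0.5874 0.242  0.0879] ((0.567584753036499, 0.2081565111875534), 0.03395871818065643) fit (array([0.56878997, 0.21001343]), np.float64(0.0293944508204919))
0.1 1166 [0.5531 0.2081 0.1102] [0.5834 0.2385 0.125 ] ((0.5687011480331421, 0.22343790531158447), 0.015854252502322197) fit (array([0.56826254, 0.22360589]), np.float64(0.012719906730045255))
0.125 754 [0.5565 0.2125 0.125 ] [0.5796 0.2344 0.1307] ((0.5683243274688721, 0.22355473041534424), 0.01193974819034338) fit (array([0.56867164, 0.2233623 ]), np.float64(0.006977503692632722))
t 3.2 tcp [0.5538 0.3312 0.2474] yaw 167.91 tilt [ 0.0006 -0.0007] shift [ 4.02 -1.52 -0.1 ] turn -0.01 w 1.002 gf 0.0 F [2.4 0.2 0.5]
```

View pics/w2.png

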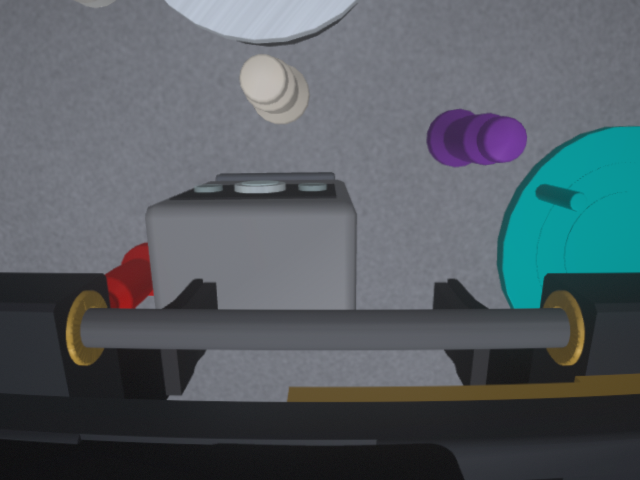

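In this picture the figure's head is at (264,80), with the scanner below it and the wheel above. Depth puts the figure's axis at (0.5685, 0.2235).

Emit:
jog_arm(plan="0.8 -0.3 0 0 0 0 -1;0.8 -0.3 0 0 0 0 -1;0.8 -0.3 0 0 0 0 -1;0.8 -0.3 0 0 0 0 -1;0.8 -0.3 0 0 0 0 -1;0.1 0 0 0 0 0 -1;0 0 0.7 0 0 0 -1;0 0 0.7 0 0 0 -1;0 0 0.6 0 0 0 -1;0 0 0 0 0 0 -1")

```text
time_s: 4.2
tcp_pos: [0.5648, 0.2242, 0.1954]
ee_rot: [[-0.208, -0.978, -0.004], [-0.978, 0.208, -0.002], [0.003, 0.004, -1.0]]
wrist_force: [-0.1, -0.3, 1.0]
gripper_width: 1.002
gripper_force: 0.0
```

Run:
```python
from h import *
goal((.5685,.2235,.067),168)
```

```text
t 4.2 tcp [0.5648 0.2242 0.1954] yaw 167.99 tilt [-0.0042 -0.0021] shift [-0.02 -0.17  5.14] turn -0.0 w 1.002 gf 0.0 F [-0.1 -0.3  1. ]
```

Emit:
jog_arm(plan="0 -0.1 0.6 0 0 0 -1;0 0 0.6 0 0 0 -1;0 0 0.6 0 0 0 -1;0 0 0.6 0 0 0 -1;0 0 0.6 0 0 0 -1;0 0 0.6 0 0 0 -1;0 0 0.6 0 0 0 -1;0 0 0.5 0 0 0 -1;0 0 0.4 0 0 0 -1;0 0 0 0 0 0 -1")

```text
time_s: 5.2
tcp_pos: [0.5681, 0.2243, 0.0689]
ee_rot: [[-0.208, -0.978, -0.002], [-0.978, 0.208, -0.001], [0.002, 0.002, -1.0]]
wrist_force: [0.3, 0.6, -0.1]
gripper_width: 1.004
gripper_force: 0.0
```

Run:
```python
from h import *
goal((.5685,.2235,.067),168)
```

```text
t 5.2 tcp [0.5681 0.2243 0.0689] yaw 168.0 tilt [-0.002  -0.0013] shift [ 0.03 -0.02  0.08] turn 0.0 w 1.004 gf 0.0 F [ 0.3  0.6 -0.1]
```

Well aligned. Closing the gripper.

Emit:
jog_arm(plan="0 0 0 0 0 0 -0.6;0 0 0 0 0 0 -0.3;0 0 0 0 0 0 0;0 0 0 0 0 0 0.2;0 0 0 0 0 0 0.4;0 0 0 0 0 0 1;0 0 0 0 0 0 1;0 0 0 0 0 0 1;0 0 0 0 0 0 1;0 0 0 0 0 0 1")

```text
time_s: 6.2
tcp_pos: [0.5689, 0.2248, 0.0701]
ee_rot: [[-0.208, -0.978, 0.0], [-0.978, 0.208, 0.0], [-0.0, -0.0, -1.0]]
wrist_force: [0.0, 0.3, 0.9]
gripper_width: 0.425
gripper_force: 30.0
```

Emit:
jog_arm(plan="0 0 0 0 0 0 1;0 0 -0.2 0 0 0 1;0 0 -0.5 0 0 0 1;0 0 -0.8 0 0 0 1;0 0 -0.9 0 0 0 1;0 0 -0.9 0 0 0 1;0 0 -0.9 0 0 0 1;0 0 -0.9 0 0 0 1;0 0 -0.9 0 0 0 1;0 0 -0.8 0 0 0 1")

```text
time_s: 7.2
tcp_pos: [0.5685, 0.2246, 0.2421]
ee_rot: [[-0.208, -0.978, 0.001], [-0.978, 0.208, 0.001], [-0.001, -0.001, -1.0]]
wrist_force: [-0.2, 0.3, -1.4]
gripper_width: 0.427
gripper_force: 30.0
```

Run:
```python
from h import *
goal((.45,.10,.26),94)
```

```text
t 7.2 tcp [0.5685 0.2246 0.2421] yaw 168.01 tilt [0.0008 0.0007] shift [ 5.86  3.6  -0.72] turn 9.25 w 0.427 gf 29.97044810494117 F [-0.2  0.3 -1.4]
```

Emit:
jog_arm(plan="0.3 0.2 -0.1 0 0 0 1;0.6 0.4 -0.1 0 0 0 1;0.6 0.4 -0.1 0 0 0 1;0.6 0.4 -0.1 0 0 0 1;0.6 0.4 -0.1 0 0 0 1;0.6 0.4 -0.1 0 0 0 1;0.6 0.4 -0.1 0 0 0 1;0.6 0.4 0 0 0 0 1;0.6 0.3 0 0 0 0 1;0.6 0.2 0 0 0 0 1")

```text
time_s: 8.2
tcp_pos: [0.4521, 0.1023, 0.2571]
ee_rot: [[-0.208, -0.978, -0.001], [-0.978, 0.208, -0.0], [0.0, 0.001, -1.0]]
wrist_force: [0.0, -0.1, -1.4]
gripper_width: 0.428
gripper_force: 30.0
```

Emit:
jog_arm(plan="0 0 0 0 0 0.5 1;0 0 0 0 0 1 1;0 0 0 0 0 1 1;0 0 0 0 0 1 1;0 0 0 0 0 1 1;0 0 0 0 0 1 1;0 0 0 0 0 1 1;0 0 0 0 0 1 1;0 0 0 0 0 1 1;0 0 0 0 0 0.7 1")

```text
time_s: 9.2
tcp_pos: [0.4531, 0.1028, 0.2572]
ee_rot: [[-0.997, -0.072, -0.001], [-0.072, 0.997, -0.0], [0.001, -0.0, -1.0]]
wrist_force: [0.5, -0.1, -2.7]
gripper_width: 0.423
gripper_force: 30.0
```

Emit:
jog_arm(plan="0.1 -0.5 0 0 0 0 1;0.1 -0.9 0 0 0 0 1;0.1 -0.9 0 0 0 0 1;0.1 -0.9 0 0 0 0 1;0.1 -0.9 0 0 0 0 1;0.1 -0.9 0 0 0 0 1;0.1 -0.9 0 0 0 0 1;0.1 -0.9 0 0 0 0 1;0.1 -0.9 0 0 0 0 1;0.1 -0.9 0 0 0 0 1")

```text
time_s: 10.2
tcp_pos: [0.4441, -0.1145, 0.2574]
ee_rot: [[-0.997, -0.078, -0.0], [-0.078, 0.997, 0.0], [0.0, 0.0, -1.0]]
wrist_force: [0.7, -0.2, -1.5]
gripper_width: 0.425
gripper_force: 30.0
```

Run:
```python
from h import *
goal((.4125,-.3485,.2),94)
```

```text
t 10.2 tcp [ 0.4441 -0.1145  0.2574] yaw 94.49 tilt [-0.0005  0.    ] shift [ 1.99 -9.23  2.3 ] turn 0.06 w 0.425 gf 29.971767800234375 F [ 0.7 -0.2 -1.5]
```

Emit:
jog_arm(plan="0.2 -1 0 0 0 0 1;0.2 -1 0 0 0 0 1;0.2 -1 0 0 0 0 1;0.2 -1 0 0 0 0 1;0.2 -1 0 0 0 0 1;0.2 -1 0 0 0 0 1;0.2 -1 0 0 0 0 1;0.2 -1 0.2 0 0 0 1;0.2 -0.8 0.5 0 0 0 1;0 -0.3 0.5 0 0 0 1")

```text
time_s: 11.2
tcp_pos: [0.4163, -0.345, 0.2269]
ee_rot: [[-0.997, -0.076, -0.0], [-0.076, 0.997, 0.0], [0.0, 0.0, -1.0]]
wrist_force: [-0.1, -0.1, -1.6]
gripper_width: 0.426
gripper_force: 30.0
```

Run:
```python
from h import *
goal((.4125,-.3485,.096),94)
p,d,c=snap("side");X=cloud(d,c);m=(d>0)&(np.hypot(X[...,0]-.4125,X[...,1]+.3485)<.06)&(X[...,2]>.03)&(X[...,2]<.23)
q=X[m]
for lo in np.arange(.1,.24,.02):
    k=q[(q[:,2]>lo)&(q[:,2]<lo+.02)]; print(lo.round(2),len(k),k.min(0).round(3) if len(k) else"",k.max(0).round(3) if len(k) else "")
cv2.imwrite("pics/s3.png",cv2.resize(p[230:450,260:480,::-1],None,fx=2.5,fy=2.5))
goal((.4125,-.3485,.096),94)
```

```text
t 11.2 tcp [ 0.4163 -0.345   0.2269] yaw 94.34 tilt [-0.0004  0.    ] shift [ 0.16 -0.13  5.23] turn 0.04 w 0.426 gf 29.970248566532973 F [-0.1 -0.1 -1.6]
0.1 0  
0.12 0  
0.14 23 [ 0.389 -0.372  0.158] [ 0.436 -0.338  0.16 ]
0.16 380 [ 0.388 -0.373  0.16 ] [ 0.439 -0.328  0.18 ]
0.18 276 [ 0.394 -0.368  0.18 ] [ 0.434 -0.333  0.2  ]
0.2 193 [ 0.396 -0.366  0.2  ] [ 0.427 -0.338  0.22 ]
0.22 93 [ 0.396 -0.374  0.22 ] [ 0.423 -0.319  0.23 ]
t 11.25 tcp [ 0.4156 -0.3442  0.2241] yaw 94.3 tilt [-0.0042  0.0027] shift [ 0.12 -0.18  5.12] turn 0.04 w 0.427 gf 29.96907594068034 F [-0.4 -0.5 -4.9]
```

View pics/s3.png

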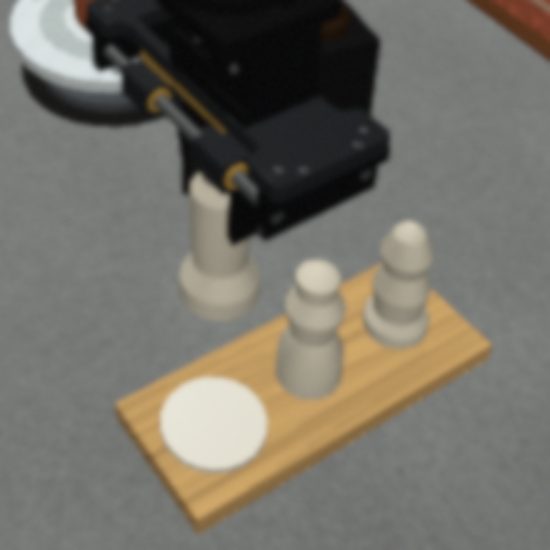

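The figure hangs upright above the board, and the tile at crop (213,423) is clear. Lowering most of the way.

Emit:
jog_arm(plan="0.1 -0.1 0.6 0 0 0 1;0 0 0.7 0 0 0 1;0 0 0.7 0 0 0 1;0 0 0.7 0 0 0 1;0 0 0.7 0 0 0 1;0 0 0.6 0 0 0 1;0 0 0.4 0 0 0 1;0 0 0.2 0 0 0 1;0 0 0 0 0 0 1;0 0 0 0 0 0 1")

```text
time_s: 12.25
tcp_pos: [0.4159, -0.3459, 0.1132]
ee_rot: [[-0.997, -0.077, 0.001], [-0.077, 0.997, -0.001], [-0.001, -0.001, -1.0]]
wrist_force: [0.4, 0.1, -1.9]
gripper_width: 0.428
gripper_force: 30.0
```

Run:
```python
from h import *
goal((.4125,-.3485,.094),94)
```

```text
t 12.25 tcp [ 0.4159 -0.3459  0.1132] yaw 94.44 tilt [ 0.001  -0.0007] shift [ 0.15 -0.09  0.77] turn 0.05 w 0.428 gf 29.97059523506323 F [ 0.4  0.1 -1.9]
```

Emit:
jog_arm(plan="0.1 -0.1 0.1 0 0 0 1;0 0 0.1 0 0 0 1;0 0 0.1 0 0 0 1;0 0 0.1 0 0 0 1;0 0 0.1 0 0 0 1;0 0 0.05 0 0 0 1;0 0 0.05 0 0 0 1;0 0 0.05 0 0 0 1;0 0 0.03 0 0 0 1;0 0 0 0 0 0 1")

```text
time_s: 13.25
tcp_pos: [0.4131, -0.3484, 0.0955]
ee_rot: [[-0.997, -0.077, -0.0], [-0.077, 0.997, 0.0], [0.0, 0.0, -1.0]]
wrist_force: [-0.3, -0.5, -1.0]
gripper_width: 0.422
gripper_force: 30.0
```

Run:
```python
from h import *
goal((.4125,-.3485,.094),94)
```

```text
t 13.25 tcp [ 0.4131 -0.3484  0.0955] yaw 94.41 tilt [-0.0001  0.0001] shift [ 0.03 -0.    0.06] turn 0.05 w 0.422 gf 29.970345308320248 F [-0.3 -0.5 -1. ]
```

Emit:
jog_arm(plan="0 0 0.02 0 0 0 1;0 0 0.02 0 0 0 1;0 0 0.02 0 0 0 1;0 0 0 0 0 0 1;0 0 0 0 0 0 1;0 0 0 0 0 0 1;0 0 0 0 0 0 1;0 0 0 0 0 0 1;0 0 0 0 0 0 1;0 0 0 0 0 0 1")

```text
time_s: 14.25
tcp_pos: [0.4132, -0.3485, 0.0941]
ee_rot: [[-0.997, -0.077, 0.0], [-0.077, 0.997, -0.0], [-0.0, -0.0, -1.0]]
wrist_force: [0.7, 0.5, 0.2]
gripper_width: 0.425
gripper_force: 30.0
```

Emit:
jog_arm(plan="0 0 0.02 0 0 0 1;0 0 0.02 0 0 0 1;0 0 0 0 0 0 1;0 0 0 0 0 0 1;0 0 0 0 0 0 1;0 0 0 0 0 0 1;0 0 0 0 0 0 1;0 0 0 0 0 0 1;0 0 0 0 0 0 1;0 0 0 0 0 0 1")

```text
time_s: 15.25
tcp_pos: [0.4135, -0.3486, 0.094]
ee_rot: [[-0.997, -0.077, 0.001], [-0.077, 0.997, -0.001], [-0.001, -0.001, -1.0]]
wrist_force: [-1.1, 1.5, 5.9]
gripper_width: 0.423
gripper_force: 30.0
```

Contact, at 6 N. Open gently, then rise.

Emit:
jog_arm(plan="0 0 0 0 0 0 0.1;0 0 0 0 0 0 0.05;0 0 0 0 0 0 0;0 0 0 0 0 0 -0.1;0 0 0 0 0 0 -0.2;0 0 0 0 0 0 -0.4;0 0 0 0 0 0 -0.6;0 0 0 0 0 0 -0.8;0 0 0 0 0 0 -1;0 0 0 0 0 0 -1")

```text
time_s: 16.25
tcp_pos: [0.4132, -0.3484, 0.093]
ee_rot: [[-0.997, -0.077, -0.0], [-0.077, 0.997, 0.0], [0.0, 0.0, -1.0]]
wrist_force: [-0.1, -0.3, -0.8]
gripper_width: 0.952
gripper_force: 0.0
```

Emit:
jog_arm(plan="0 0 0 0 0 0 -1;0 0 0 0 0 0 -1;0 0 -0.2 0 0 0 -1;0 0 -0.5 0 0 0 -1;0 0 -1 0 0 0 -1;0 0 -1 0 0 0 -1;0 0 -1 0 0 0 -1;0 0 -1 0 0 0 -1;0 0 -1 0 0 0 -1;0 0 -1 0 0 0 -1")

```text
time_s: 17.25
tcp_pos: [0.413, -0.3484, 0.263]
ee_rot: [[-0.997, -0.077, 0.002], [-0.077, 0.997, -0.001], [-0.001, -0.001, -1.0]]
wrist_force: [0.2, 0.5, -0.1]
gripper_width: 0.997
gripper_force: 0.0
```

Run:
```python
from h import *
goal((.47,.20,.25),35)
```

```text
t 17.25 tcp [ 0.413  -0.3484  0.263 ] yaw 94.41 tilt [ 0.0015 -0.0008] shift [-3.96 21.7   0.51] turn 7.43 w 0.997 gf 0.0 F [ 0.2  0.5 -0.1]
```

Emit:
jog_arm(plan="-0.2 0.6 0 0 0 0 0;-0.2 1 0 0 0 0 0;-0.2 1 0 0 0 0 0;-0.2 1 0 0 0 0 0;-0.2 1 0 0 0 0 0;-0.2 1 0 0 0 0 0;-0.2 1 0 0 0 0 0;-0.2 1 0 0 0 0 0;-0.2 1 0 0 0 0 0;-0.2 1 0 0 0 0 0")

```text
time_s: 18.25
tcp_pos: [0.4446, -0.1043, 0.2619]
ee_rot: [[-0.997, -0.077, 0.002], [-0.077, 0.997, 0.0], [-0.002, -0.0, -1.0]]
wrist_force: [1.3, -0.1, -0.5]
gripper_width: 0.498
gripper_force: 0.0
```

Emit:
jog_arm(plan="-0.2 1 0 0 0 0 0;-0.2 1 0 0 0 0 0;-0.2 1 0 0 0 0 0;-0.2 1 0 0 0 0 0;-0.2 1 0 0 0 0 0;-0.2 1 0 0 0 0 0;-0.2 1 0 0 0 0 0;-0.2 1 0 0 0 0 0;-0.2 1 0 0 0 0 0;-0.2 1 0 0 0 0 0")

```text
time_s: 19.25
tcp_pos: [0.4752, 0.1488, 0.2619]
ee_rot: [[-0.997, -0.077, 0.002], [-0.077, 0.997, 0.001], [-0.002, 0.001, -1.0]]
wrist_force: [0.1, -0.5, 0.0]
gripper_width: 0.499
gripper_force: 0.0
```

Emit:
jog_arm(plan="0 0 0 0 0 0.8 0;0 0 0 0 0 0.8 0;0 0 0 0 0 0.8 0;0 0 0 0 0 0.8 0;0 0 0 0 0 0.8 0;0 0 0 0 0 0.8 0;0 0 0 0 0 0.8 0;0 0 0 0 0 0.8 0;0 0 0 0 0 0.8 0;0 0 0 0 0 0.1 0")

```text
time_s: 20.25
tcp_pos: [0.4807, 0.1399, 0.2616]
ee_rot: [[-0.598, 0.801, -0.006], [0.801, 0.598, 0.011], [0.012, 0.002, -1.0]]
wrist_force: [-0.3, -0.0, 0.1]
gripper_width: 0.499
gripper_force: 0.0
```

Run:
```python
from h import *
goal((.4943,.157,.16),36)
p,d,c=snap("side");X=cloud(d,c);x,y,Z=[X[...,i] for i in range(3)]
m=(d>0)&(np.hypot(x-.4135,y+.35)<.035)&(Z>.03)&(Z<.18);q=X[m];print("fig zmax",q[:,2].max(),"foot",q[q[:,2]<.06].min(0),q[q[:,2]<.06].max(0),"head",q[q[:,2]>.13].min(0),q[q[:,2]>.13].max(0))
W=np.array([.5475,.0845]);S=cv2.cvtColor(p,cv2.COLOR_RGB2HSV)[...,1];rr=np.hypot(x-W[0],y-W[1]);a=np.degrees(np.arctan2(y-W[1],x-W[0]))
k=(d>0)&(Z>.095)&(Z<.119)&(S<90)&(rr>.078)&(rr<.1)
h=np.histogram(a[k],np.arange(-180,181,10))[0];print([(i*10-180,n) for i,n in enumerate(h) if n])
```

```text
t 20.25 tcp [0.4807 0.1399 0.2616] yaw 36.73 tilt [-0.0057  0.0113] shift [0.17 0.83 4.07] turn 0.09 w 0.499 gf 0.0 F [-0.3 -0.   0.1]
fig zmax 0.1547248469976784 foot [ 0.38529792 -0.37733996  0.03015347] [ 0.43669384 -0.32761949  0.05981348] head [ 0.39628351 -0.36578143  0.13015886] [ 0.42514768 -0.33691683  0.15472485]
[(-120, np.int64(58)), (0, np.int64(51)), (10, np.int64(1)), (120, np.int64(28)), (130, np.int64(18))]
```

The figure stands upright on the tile, within a few mm of its middle. Now to the peg.

Emit:
jog_arm(plan="0.2 0.4 0 0 0 0.1 0;0 0.4 0 0 0 0 0;0 0 0 0 0 0 0;0 0 0.8 0 0 0 0;0 0 0.8 0 0 0 0;0 0 0.8 0 0 0 0;0 0 0.8 0 0 0 0;0 0 0.8 0 0 0 0;0 0 0 0 0 0 0;0 0 0 0 0 0 0")

```text
time_s: 21.3
tcp_pos: [0.4958, 0.1534, 0.1606]
ee_rot: [[-0.593, 0.805, -0.011], [0.805, 0.593, 0.015], [0.019, 0.0, -1.0]]
wrist_force: [0.5, 0.4, 0.6]
gripper_width: 0.504
gripper_force: 0.0
```

Run:
```python
from h import *
goal((.4943,.157,.083),36)
```

```text
t 21.3 tcp [0.4958 0.1534 0.1606] yaw 36.38 tilt [-0.011   0.0155] shift [0.09 0.04 3.11] turn 0.05 w 0.504 gf 0.0 F [0.5 0.4 0.6]
```

Emit:
jog_arm(plan="0.1 0 0 0 -0.1 0 0;0 0 0 0 0 0 0;0 0 0.5 0 0 0 0;0 0 0.5 0 0 0 0;0 0 0.5 0 0 0 0;0 0 0.5 0 0 0 0;0 0 0.5 0 0 0 0;0 0 0.3 0 0 0 0;0 0 0.2 0 0 0 0;0 0 0 0 0 0 0")

```text
time_s: 22.3
tcp_pos: [0.4955, 0.1529, 0.0852]
ee_rot: [[-0.597, 0.802, -0.007], [0.802, 0.597, 0.01], [0.012, 0.001, -1.0]]
wrist_force: [0.5, 1.0, 0.2]
gripper_width: 0.503
gripper_force: 0.0
```

Run:
```python
from h import *
goal((.4943,.157,.083),36)
p,d,c=snap("scene");cv2.imwrite("pics/s4.png",cv2.resize(p[150:310,240:420,::-1],None,fx=3.3,fy=3.3,interpolation=cv2.INTER_CUBIC))
```

```text
t 22.3 tcp [0.4955 0.1529 0.0852] yaw 36.66 tilt [-0.0068  0.0103] shift [0.16 0.06 0.09] turn 0.08 w 0.503 gf 0.0 F [0.5 1.  0.2]
```

View pics/s4.png

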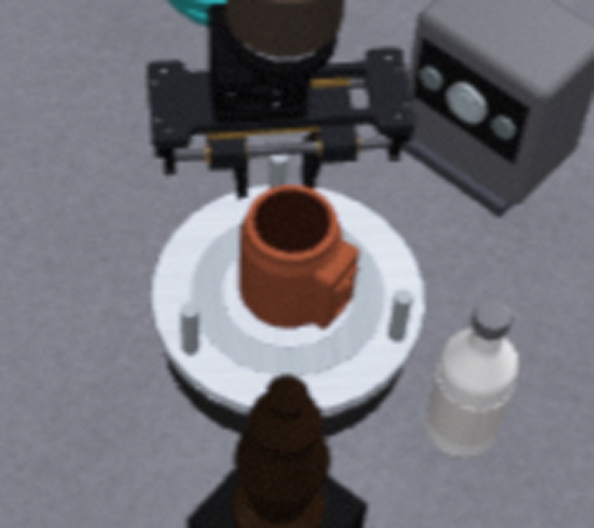

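The peg at crop (280,170) sits between the two fingers, and the gripper body is clear of the jar. Gripping it.

Emit:
jog_arm(plan="0.1 0 0.1 0 -0.1 0 0;0 0 0 0 0 0 0.1;0 0 0 0 0 0 0.2;0 0 0 0 0 0 0.3;0 0 0 0 0 0 0.4;0 0 0 0 0 0 0.5;0 0 0 0 0 0 0.6;0 0 0 0 0 0 1;0 0 0 0 0 0 1;0 0 0 0 0 0 1")

```text
time_s: 23.35
tcp_pos: [0.4963, 0.1522, 0.0829]
ee_rot: [[-0.601, 0.799, -0.002], [0.799, 0.601, 0.006], [0.006, 0.002, -1.0]]
wrist_force: [0.4, 1.5, -0.1]
gripper_width: 0.15
gripper_force: 30.0
```

Run:
```python
from h import *
goal((.4943,.157,.083),36)
```

```text
t 23.35 tcp [0.4963 0.1522 0.0829] yaw 36.96 tilt [-0.0023  0.0064] shift [ 0.2   0.05 -0.  ] turn 0.12 w 0.15 gf 29.99701632448705 F [ 0.4  1.5 -0.1]
```

Emit:
jog_arm(plan="0 -0.12 0 0 0 -0.25 1;-0.01 -0.24 0 0 0 -0.5 1;-0.01 -0.24 0 0 0 -0.5 1;-0.01 -0.24 0 0 0 -0.5 1;-0.01 -0.24 0 0 0 -0.5 1;-0.01 -0.24 0 0 0 -0.5 1;-0.01 -0.24 0 0 0 -0.5 1;-0.01 -0.24 0 0 0 -0.5 1;0 -0.12 0 0 0 -0.25 1;0 0 0 0 0 0 1")

```text
time_s: 24.35
tcp_pos: [0.4686, 0.1139, 0.0829]
ee_rot: [[-0.933, 0.359, -0.001], [0.359, 0.933, 0.006], [0.003, 0.006, -1.0]]
wrist_force: [4.1, -1.4, -0.8]
gripper_width: 0.15
gripper_force: 30.0
```

```bash
cat >> h.py <<'E'
def jar(n="scene"):
    W=np.array([.5475,.0845]);p,d,c=snap(n);X=cloud(d,c);x,y,Z=[X[...,i] for i in range(3)]
    hsv=cv2.cvtColor(p,cv2.COLOR_RGB2HSV);S=hsv[...,1];H=hsv[...,0]
    ok=(d>0)&(np.hypot(x-W[0],y-W[1])<.07)&(S>110)&(H<15)
    t=X[ok&(Z>.146)&(Z<.158)][:,:2].astype(np.float32); jc,jr=cv2.minEnclosingCircle(t); print(n,"jar top",np.round(jc,4),round(jr,4))
    J=X[ok&(Z>.075)&(Z<.145)];v=J[:,:2]-np.array(jc);rr=np.hypot(*v.T);a=np.degrees(np.arctan2(v[:,1],v[:,0]))
    k=(rr>.044)&(rr<.06);print(" plaque",k.sum(),np.percentile(a[k],[3,25,50,75,97]).round(0))
    return p
E
python3 - <<'E'
from h import *
s=r.sense();t=np.array(s["tcp_pos"])[:2]-[.5475,.0845];print(np.hypot(*t),np.degrees(np.arctan2(t[1],t[0])))
goal((.4943,.157,.083),36)
p=jar("scene");jar("side")
cv2.imwrite("pics/s5.png",cv2.resize(p[150:310,240:420,::-1],None,fx=3.3,fy=3.3,interpolation=cv2.INTER_CUBIC))
E
```

```text
0.08415859962643445 159.56918336168982
t 24.35 tcp [0.4686 0.1139 0.0829] yaw 68.96 tilt [-0.0007  0.0063] shift [-0.34  1.98  0.01] turn 4.12 w 0.15 gf 30.00296196900308 F [ 4.1 -1.4 -0.8]
scene jar top [0.5455 0.0846] 0.0344
 plaque 76 [ 4.  6.  8. 22. 48.]
side jar top [0.544  0.0837] 0.0347
 plaque 24 [ 0.  2.  4.  6. 12.]
```

View pics/s5.png

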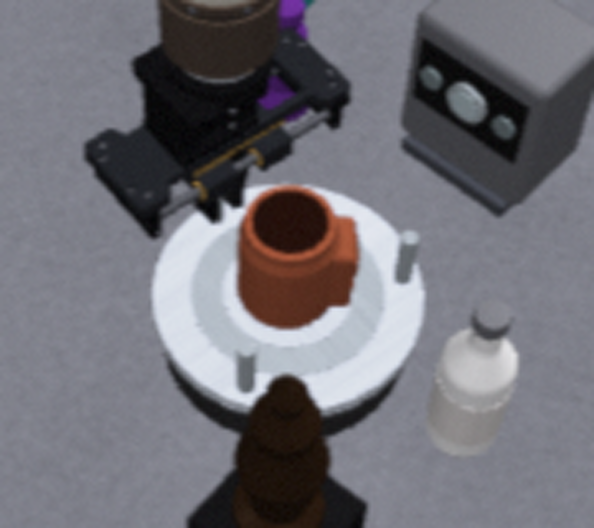

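The wheel and jar turned together by about 32°, and the plaque is now at about 27°. About 50° remains.

Emit:
jog_arm(plan="0 -0.12 0 0 0 -0.25 1;-0.01 -0.24 0 0 0 -0.5 1;-0.01 -0.24 0 0 0 -0.5 1;-0.01 -0.24 0 0 0 -0.5 1;-0.01 -0.24 0 0 0 -0.5 1;-0.01 -0.24 0 0 0 -0.5 1;-0.01 -0.24 0 0 0 -0.5 1;-0.01 -0.24 0 0 0 -0.5 1;-0.01 -0.24 0 0 0 -0.5 1;0 -0.12 0 0 0 -0.25 1")

```text
time_s: 25.45
tcp_pos: [0.467, 0.0619, 0.0829]
ee_rot: [[-0.966, -0.26, 0.001], [-0.26, 0.966, 0.008], [-0.003, 0.007, -1.0]]
wrist_force: [3.6, 1.4, -2.1]
gripper_width: 0.151
gripper_force: 30.0
```

Run:
```python
from h import *
s=r.sense();t=np.array(s["tcp_pos"])[:2]-[.5475,.0845];print(np.hypot(*t),np.degrees(np.arctan2(t[1],t[0])))
goal((.4943,.157,.083),36)
```

```text
0.08366743628021893 -164.30315256938562
t 25.45 tcp [0.467  0.0619 0.0829] yaw 105.04 tilt [0.0011 0.008 ] shift [-2.04  3.39  0.03] turn 8.63 w 0.151 gf 30.021730014123023 F [ 3.6  1.4 -2.1]
```

Emit:
jog_arm(plan="0 -0.12 0 0 0 -0.25 1;-0.01 -0.24 0 0 0 -0.5 1;-0.01 -0.24 0 0 0 -0.5 1;0 -0.12 0 0 0 -0.25 1;0 -0.12 0 0 0 -0.25 1;0 0 0 0 0 0 1;0 0 0 0 0 0 1;0 0 0 0 0 0 1;0 0 0 0 0 0 1;0 0 0 0 0 0 1")

```text
time_s: 26.45
tcp_pos: [0.475, 0.0428, 0.083]
ee_rot: [[-0.875, -0.484, 0.002], [-0.484, 0.875, 0.008], [-0.006, 0.006, -1.0]]
wrist_force: [5.6, 1.9, 0.3]
gripper_width: 0.148
gripper_force: 30.0
```

Run:
```python
from h import *
s=r.sense();t=np.array(s["tcp_pos"])[:2]-[.5475,.0845];print(np.hypot(*t),np.degrees(np.arctan2(t[1],t[0])))
goal((.4943,.157,.083),36)
p=jar("scene");jar("side")
cv2.imwrite("pics/s6.png",cv2.resize(p[150:310,240:420,::-1],None,fx=3.3,fy=3.3,interpolation=cv2.INTER_CUBIC))
```

```text
0.08365597909053886 -150.10405630087115
t 26.45 tcp [0.475  0.0428 0.083 ] yaw 118.93 tilt [0.002 0.008] shift [-2.89  3.62  0.04] turn 10.37 w 0.148 gf 30.016910629346967 F [5.6 1.9 0.3]
scene jar top [0.5465 0.0817] 0.0349
 plaque 41 [53. 56. 60. 72. 98.]
side jar top [0.5642 0.0826] 0.0251
 plaque 70 [-168. -161. -153. -147. -122.]
```

View pics/s6.png

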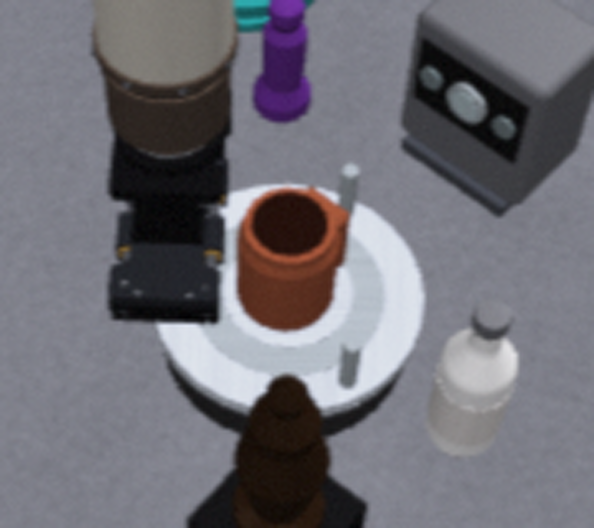

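The plaque now points at the scanner, spanning 53–98°. Release and rise.

Emit:
jog_arm(plan="0 0 0 0 0 0 0.7;0 0 0 0 0 0 0.6;0 0 0 0 0 0 0.5;0 0 0 0 0 0 0.3;0 0 0 0 0 0 0.1;0 0 0 0 0 0 0;0 0 0 0 0 0 0;0 0 -0.3 0 0 0 0;0 0 -0.6 0 0 0 0;0 0 -0.9 0 0 0 0")

```text
time_s: 27.55
tcp_pos: [0.4721, 0.0409, 0.1272]
ee_rot: [[-0.875, -0.484, -0.005], [-0.484, 0.875, 0.005], [0.002, 0.007, -1.0]]
wrist_force: [0.3, 0.1, -0.3]
gripper_width: 0.496
gripper_force: 0.0
```

Emit:
jog_arm(plan="0 0 -1 0 0 0 0;0 0 -1 0 0 0 0;0 0 -1 0 0 0 0;0 0 -1 0 0 0 0;0 0 -1 0 0 0 0;0.5 0 -0.5 0 0 0 0;1 0 0 0 0 0 0;1 0 0 0 0 0 0;0.5 0 0 0 0 0 0;0 0 0 0 0 0 0")

```text
time_s: 28.55
tcp_pos: [0.4062, 0.0033, 0.2648]
ee_rot: [[-0.875, -0.484, -0.002], [-0.484, 0.875, 0.006], [-0.001, 0.007, -1.0]]
wrist_force: [0.1, -0.0, 0.6]
gripper_width: 0.5
gripper_force: 0.0
```

Run:
```python
from h import *
W=np.array([.5475,.0845])
goal((.47,.04,.25),119)
jar("scene")
for n in("scene","side"):
    p,d,c=snap(n);X=cloud(d,c);x,y,Z=[X[...,i] for i in range(3)];S=cv2.cvtColor(p,cv2.COLOR_RGB2HSV)[...,1]
    rr=np.hypot(x-W[0],y-W[1]);a=np.degrees(np.arctan2(y-W[1],x-W[0]))
    k=(d>0)&(Z>.095)&(Z<.119)&(S<90)&(rr>.078)&(rr<.1)
    for i in range(-180,180,40):
        q=a[k&(a>=i)&(a<i+40)]
        if len(q)>8: print(n,"peg",len(q),np.median(q).round(1))
    J=X[(d>0)&(rr<.055)&(S>110)&(Z>.14)&(Z<.16)]
    print(n,"jar rim box",J.min(0).round(4),J.max(0).round(4))
    for nm,g in(("fig",(.412,-.348)),("n1",(.497,-.34)),("n2",(.582,-.334)),("bottle",(.706,.085))):
        k=(d>0)&(np.hypot(x-g[0],y-g[1])<.037)&(Z>.035)&(S<80);q=X[k];print("  ",nm,q.min(0).round(3),q.max(0).round(3))
z=np.load("scene.npz");X=z["X"];p=z["p"];x,y,Z=[X[...,i] for i in range(3)];S=cv2.cvtColor(p,cv2.COLOR_RGB2HSV)[...,1]
rr=np.hypot(x-W[0],y-W[1]);a=np.degrees(np.arctan2(y-W[1],x-W[0]));k=(z["d"]>0)&(Z>.095)&(Z<.119)&(S<90)&(rr>.078)&(rr<.1)
for i in range(-180,180,40):
    q=a[k&(a>=i)&(a<i+40)]
    if len(q)>8: print("initial peg",len(q),np.median(q).round(1))
```

```text
t 28.55 tcp [0.4062 0.0033 0.2648] yaw 118.92 tilt [-0.0024  0.0065] shift [-2.94  0.05  0.6 ] turn -0.01 w 0.5 gf 0.0 F [ 0.1 -0.   0.6]
scene jar top [0.549  0.0815] 0.0351
 plaque 31 [ 58.  59.  67.  80. 101.]
scene peg 44 -148.4
scene peg 44 -31.9
scene peg 41 88.8
scene jar rim box [0.5146 0.0466 0.1401] [0.582  0.1263 0.1586]
   fig [ 0.394 -0.374  0.035] [ 0.439 -0.324  0.156]
   n1 [ 0.48  -0.365  0.036] [ 0.522 -0.318  0.135]
   n2 [ 0.563 -0.356  0.035] [ 0.604 -0.316  0.128]
   bottle [0.677 0.056 0.035] [0.736 0.107 0.17 ]
side peg 59 -148.2
side peg 52 -32.8
side peg 30 92.8
side jar rim box [0.5081 0.0443 0.1401] [0.578  0.1133 0.1559]
   fig [ 0.386 -0.377  0.035] [ 0.436 -0.328  0.153]
   n1 [ 0.473 -0.367  0.035] [ 0.516 -0.326  0.133]
   n2 [ 0.56  -0.358  0.035] [ 0.6   -0.319  0.127]
   bottle [0.675 0.053 0.035] [0.731 0.102 0.166]
initial peg 44 -111.7
initial peg 44 4.3
initial peg 44 125.9
```

Run:
```python
from h import *
W=np.array([.5475,.0845])
for n in("scene","side"):
    z=np.load(f"{n}.npz");X=z["X"];p=z["p"];x,y,Z=[X[...,i] for i in range(3)];S=cv2.cvtColor(p,cv2.COLOR_RGB2HSV)[...,1]
    ok=(z["d"]>0)&(S>110)&(Z>.08)&(Z<.148)&(np.hypot(x-W[0],y-W[1])<.062)
    v=(X[ok]-[*W,0])[:,:2]
    # face: best direction phi for which most points lie on a plane v.n = r, within +-23 mm sideways
    best=max(((np.sum((abs(v@[np.cos(t),np.sin(t)]-r0)<.0015)&(abs(v@[-np.sin(t),np.cos(t)])<.023)),np.degrees(t),r0) for t in np.radians(np.arange(-40,40,1)) for r0 in np.arange(.045,.054,.001)))
    print(n,best)
    t=np.radians(-4.5);u=v@[np.cos(t),np.sin(t)];w=v@[-np.sin(t),np.cos(t)];k=(u>.041)
    print(np.percentile(w[k],[1,5,50,95,99]).round(4))
    f=(u>.046)&(abs(w)<.02)
    if f.sum()>10: l=cv2.fitLine(v[f].astype(np.float32),cv2.DIST_HUBER,0,.01,.01).ravel();print("face normal",np.degrees(np.arctan2(-l[0],l[1])),f.sum())
```

```text
scene (np.int64(80), np.float64(-7.0), np.float64(0.046))
[-0.0187 -0.0179 -0.0043  0.0162  0.0186]
face normal -6.973997 68
side (np.int64(31), np.float64(-35.0), np.float64(0.045))
[-0.0208 -0.0207 -0.0166  0.0129  0.0155]
```

```bash
python3 -c "
from station import r
print(r.finish_job())"
```

```text
the job is handed in; nothing more can be done
None
```

I handed the job in at about 29 s of robot time, with no verdict returned: by my camera measurements the figure stands upright within about 5 mm of the tile's middle, the plaque faces the scanner within about 2°, the jar is within about 3 mm of the wheel's middle, the bottle and other two figures are where they started, and the gripper is clear of everything.

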